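# Make up the sanding drum on the spindle sander

### The job

Fit the orange drum to the spindle sander: put on the black steel flange with its hub up, then the orange drum over the hub, then the white nylon washer, and last the blue cap, each lowered fully home, not dropped, and let go. Leave the green drum, tape measure, tin and wood offcut where they are.

Things in the scene. Friction and masses are not known exactly. Their poses are not given: they have to be found in the camera images.
- sander: Top plate of a spindle sander, fixed to the bench: grey plate 170 x 150 mm, 18 mm thick, with a bright steel spindle standing up from its middle, 14 mm in diameter, 58 mm tall above the plate, its last 10 mm tapering to 5 mm. Origin on the spindle's axis at bench level (plate top at z = 18 mm, spindle tip at z = 76 mm), z up. A black switch box, 30 x 70 mm and 34 mm high with its buttons, stands off its far edge, centred 100 mm from the spindle along the plate's +x.
- flange: Black steel flange: round foot 60 mm in diameter, 10 mm thick, with a round hub 28 mm in diameter above it up to 26 mm overall (the hub's top 4 mm narrow to 25 mm). A 20 mm hole runs through it. About 220 g. Origin at the centre of its underside, z up along the hole; hub up at the start. Belongs at the bottom, its foot on the plate. Its hub can be gripped. Lies or stands on the bench at the start.
- orange_drum: Orange sanding drum: a ring 56 mm in outer diameter, 34 mm bore, 26 mm high, about 120 g. Origin at the centre of its underside, z up along the bore. Goes over the flange's hub and sits on the flange's foot. Lies or stands on the bench at the start.
- washer: White nylon washer: 52 mm in diameter, 12 mm thick, 20 mm hole, about 50 g. Origin at the centre of its underside, z up. Goes over the spindle and sits on top of the orange drum. Lies or stands on the bench at the start.
- cap: Blue plastic push-on cap: 34 mm in diameter, 30 mm high, with a blind hole in its underside 20 mm in diameter and 18 mm deep; no thread. About 40 g. Origin at the centre of its underside, z up. Goes over the spindle's end and sits on the washer. Lies or stands on the bench at the start.
- green_drum: Green sanding drum, the same size as the orange one. Not wanted: leave it where it lies.
- tape: Yellow tape measure with a black disc on top, 62 x 45 mm, 34 mm high, lying on the bench. Origin at the centre of its underside. Leave it alone.
- tin: Purple round tin with a purple lid, 60 mm in diameter, 38 mm high. Origin at the centre of its underside. Leave it alone.
- offcut: Offcut of pale wood, 65 x 38 mm, 38 mm high. Origin at the centre of its underside. Leave it alone.
Not all that is in view belongs to the job. There is more than one size of the sander; the job needs the largest.

How it is judged:
By the outcome, as a careful person would: the job done as asked, in the order asked, and still so for the second after the job is handed in, with the robot touching nothing.
It also fails if it takes over 96 s, if anything falls off the work surface, if the arm or the gripper's body presses on something with over 40 N, if the wrist force passes 120 N, or if a joint passes its speed limit or range.

### The arm

A 6-joint arm with a two-finger parallel gripper is mounted at the origin on the work surface. World frame = base frame: x ahead of the robot, y to its left, z up, the work surface at z = 0. Lengths are in m, angles in rad, forces in N, time in s.
With the tool pointing down it reaches from about 0.375 to 0.9 m from the base axis. Payload 3.1 kg.
Tool frame: the origin (TCP) lies at the very end of the fingers, on their centre line; the grasp point (between the pads) lies 19 mm behind it (manip.hold_point_z is the z of the grasp point in the tool frame, in m); z points along the fingers, y is the line along which they close (so a half turn about z gives the same grasp; the last joint's range is limited). The gripper opens to 85 mm and grips with 20 to 120 N. Pads are 22 mm wide; open, the fingers measure 114 mm over their backs; the gripper's body (76 mm by 85 mm) begins 54 mm behind the grasp point. The pads swing forward as they close: fully open they stand 13 mm farther back than shut.
Start: joints at [-0.178, 0.527, 1.433, -0, 1.181, -0.178], TCP at [0.625, 0, 0.231] pointing down, gripper open.
Joint ranges: [-3.08, 3.08], [-0.75, 2.2], [0.22, 2.44], [-1.43, 4.57], [0, 2.65], [-2.85, 2.85]. Speed limits (rad/s): [2.79, 2.79, 3.14, 3.14, 3.14, 3.14].

### API

Orientations are given as [roll, pitch, yaw] about the fixed x, y, z axes, in that order (R = Rz(yaw) Ry(pitch) Rx(roll)).
In Python, from plant import sensors, optics, ticket, manip gives the robot as it stands. The module is installed in compiled form; this text tells all that it offers.
- The arm moves only by the shell command python3 -m crank 'ROWS' [OPENING] [FORCE]. ROWS is JSON, a list that holds one entry, the list of rows, each a list of 6 numbers: the shift along the tool's x, y, z in units of 0.15 m (1.0 is 0.15 m), then the turn, a rotation vector about the tool's x, y, z in units of 45 degrees (1.0 is 45 degrees). A call has 1 to 10 rows; each row is the pose to reach, as a shift and turn from the pose commanded when the call began, along the tool's axes at that moment; what a row does not reach only later rows make up. A row lasts 1/12 s, in which the tool goes at most 41.7 mm and 7.16 degrees, less where a joint would pass 70% of its speed; a pose out of reach is approached as far as the arm can. A call with a number of a shift or a turn outside -1 to 1 is refused whole. A call with a gripper value outside its range is refused whole. OPENING is the finger opening in mm, from 0 to 85.4, set as the call begins (- or left out, the last holds). The fingers move at their own pace and stop on an object; FORCE is the grip in N (left out, the last holds). Time passes only in rows, so rows that repeat a pose let the fingers close. It gives the time, the measured TCP pose, the force, the opening and the grip force at its end, in the units of the state.
- sensors.observe(): the state, without advancing time (a new reading comes with each control period).
- optics.grab_frame(name): name is "scene" or "side" or "wrist"; returns the picture (420x560x3 uint8, red, green, blue); there is no depth.
- optics.calibration(name): a dict with "fx", "fy", "cx", "cy" (pixels), "view" (4x4, takes a point from world to camera coordinates); the wrist camera has in their place "tool_from_camera" (4x4, takes a point from camera to tool coordinates, whose origin is the TCP and whose axes are the flange's). Camera axes: x right, y up, looking along -z (the intrinsics and any distortion apply to the point x, -y, -z); pixel columns grow to the right and rows downward; lengths in m; the calibration is good to about 2 mm. A picture is of the moment at which its call begins: read the wrist's pose just before it. calibration takes no time and is no camera call.
- ticket.close_job(): hands the job in; it is judged then, once.
Trained networks look in the newest picture that a camera, given by its name, has taken for a name from the list of things; names that differ only in an ending like _2 or _b are one class to them, and where a whole thing is asked for, a point or a joint stands for the part that bears it (a point fixed in the world has none). Each returns a list of dicts, best first, with "score" (0 to 1); they miss things now and then, are a little off and sometimes report something else, mostly with a low value. They report only what shows in the picture. A call takes as long as a camera call. They do not tell look-alikes from the thing itself.
- optics.silhouettes(camera, target): "pixels" (420x560 bool, what is visible of it) and "xy" ([column, row] in pixels, amid what is visible of it).
The state is a dict: "time": time; "joints": joint angles; "qvel": joint speeds; "joint_torque": joint torques, N m; "tcp_pos": TCP position; "tcp_rot": TCP orientation; "force": force on the tool from outside, world axes, zero at the start; "torque": the same for the moment, N m; "opening": opening from 0.0 (shut) to 1.0 (fully open); "grasp_force": force on a finger pad.
Only numpy, scipy, OpenCV 4.12 (cv2) and the standard library are available. Lean on these libraries where they do the work, as an engineer would, in place of code of your own. Each camera call takes 0.05 s, during which the arm holds its last target. There are 200 camera calls.

## Working session

There is one attempt and no reset: what is moved stays moved. The work goes in short steps, Python scripts to look and compute and a shell command to move; the robot and the scene stay as the last step left them, time stands still between calls to the robot, and variables do not carry over. Pictures are saved under pics/ and viewed, at most 14 in all, crops included, and the job is handed in when it is done.

```bash
mkdir -p pics; cat > h.py <<'E'
import numpy as np, cv2
from plant import sensors, optics, ticket, manip
from scipy.spatial.transform import Rotation as R
def save(n,f): 
    im=optics.grab_frame(n); cv2.imwrite('pics/'+f,im[:,:,::-1]); return im
def ray(cam,uv,st=None):
    c=optics.calibration(cam)
    K=np.array([[c['fx'],0,c['cx']],[0,c['fy'],c['cy']],[0,0,1.]])
    d=np.array(c.get('distortion',c.get('dist',np.zeros(5))),float)
    p=cv2.undistortPoints(np.array([[uv]],float),K,d)[0,0]
    v=np.array([p[0],-p[1],-1.])
    if cam=='wrist':
        T=np.eye(4);T[:3,:3]=R.from_euler('xyz',st['tcp_rot']).as_matrix();T[:3,3]=st['tcp_pos']
        M=T@np.array(c['tool_from_camera'])
    else: M=np.linalg.inv(np.array(c['view']))
    return M[:3,3],M[:3,:3]@v
def at(cam,uv,z,st=None):
    o,v=ray(cam,uv,st); return o+v*(z-o[2])/v[2]
E
python3 - <<'E'
from h import *
st=sensors.observe();print(st, manip.hold_point_z)
for n in('scene','side','wrist'):
    c=optics.calibration(n);print(n,{k:np.round(v,3).tolist() if not isinstance(v,str) else v for k,v in c.items()})
a=save('scene','a.png');b=save('side','b.png')
for n in('scene','side'):
  for t in ['sander','flange','orange_drum','washer','cap','green_drum','tape','tin','offcut']:
    for d in optics.silhouettes(n,t):
      x,y=d['xy'];print(n,t,round(d['score'],2),[round(x),round(y)],d['pixels'].sum(),np.round(at(n,(x,y),.015)[:2],3))
E
```

```text
{'time': 0.0, 'joints': array([-1.78502602e-01,  5.28450542e-01,  1.43390571e+00,  7.31415452e-06,
        1.18141095e+00, -1.78507404e-01]), 'qvel': array([ 4.73522975e-04, -6.29161613e-04,  7.39541098e-04, -5.85206618e-04,
       -2.90402832e-04,  7.19282417e-05]), 'joint_torque': array([ 2.50220628e-04, -4.42344439e+01, -1.78024775e+01, -2.06930472e-04,
        8.36740597e-03,  2.24214921e-05]), 'tcp_pos': array([6.24279808e-01, 1.59816695e-04, 2.30342145e-01]), 'tcp_rot': array([-3.13945386e+00, -3.92766650e-04,  1.57079792e+00]), 'force': array([-0.42805177,  0.26366409,  0.09984169]), 'torque': array([-0.00043664, -0.04978621, -0.04648163]), 'grasp_force': 0.0, 'opening': 0.9995294560244934} -0.0187
scene {'fx': 380.5, 'fy': 380.5, 'cx': 279.333, 'cy': 204.353, 'view': [[0.638, 0.77, 0.008, -0.297], [-0.576, 0.47, 0.668, 0.255], [0.511, -0.431, 0.744, -1.104], [0.0, 0.0, 0.0, 1.0]]}
side {'fx': 379.028, 'fy': 379.028, 'cx': 285.844, 'cy': 212.339, 'view': [[0.91, -0.414, 0.016, -0.434], [0.235, 0.548, 0.803, -0.135], [-0.341, -0.727, 0.596, -0.75], [0.0, 0.0, 0.0, 1.0]]}
wrist 
[... 769 characters left out ...]
ene offcut 0.63 [358, 168] 78 [0.492 0.231]
side sander 0.98 [256, 265] 2627 [ 0.354 -0.123]
side sander 0.75 [205, 204] 1528 [0.315 0.127]
side sander 0.59 [304, 196] 2788 [0.555 0.062]
side flange 0.92 [300, 328] 858 [ 0.368 -0.297]
side orange_drum 0.66 [287, 156] 248 [0.607 0.278]
side washer 0.95 [390, 362] 799 [ 0.472 -0.411]
side cap 0.56 [413, 277] 325 [ 0.628 -0.278]
side cap 0.25 [258, 165] 409 [0.504 0.26 ]
side green_drum 0.78 [360, 301] 736 [ 0.497 -0.287]
side green_drum 0.62 [226, 148] 313 [0.454 0.398]
side tape 0.84 [210, 169] 388 [0.373 0.292]
side tape 0.55 [303, 197] 2725 [0.552 0.061]
side tin 0.7 [229, 146] 276 [0.466 0.412]
side offcut 0.84 [255, 164] 410 [0.5   0.267]
```

View pics/a.png

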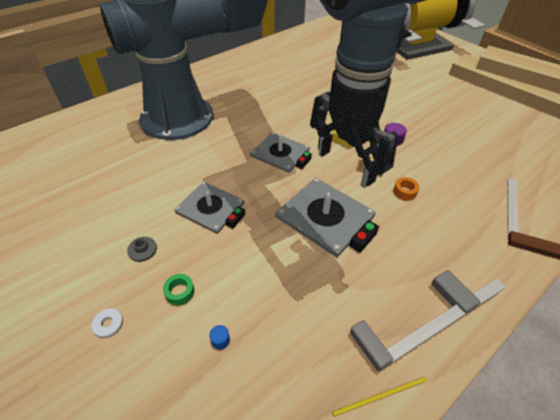

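View pics/b.png

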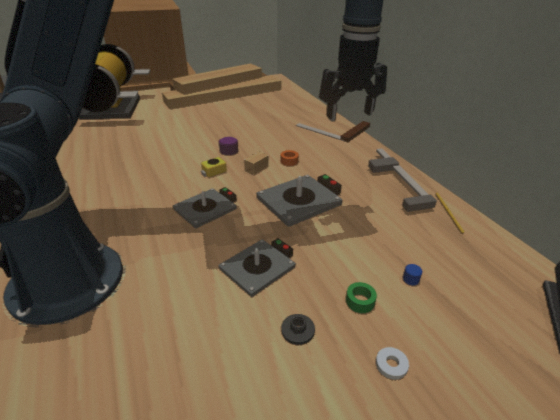

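Candidates (scene picture):
- Sander: small at (281,154), mid at (213,209), large at (330,217). I choose the large one.
- Drum: orange at (406,189) is wanted; green at (179,289) is not.
- Flange: black disc with hub at (142,248). The network also calls it green_drum.
- Washer at (107,322), cap at (220,337).

I'll check these in one crop.

```bash
python3 - <<'E'
from h import *
a=cv2.imread('pics/a.png');b=cv2.imread('pics/b.png')
c1=cv2.resize(a[170:270,120:400],None,fx=2.8,fy=2.8,interpolation=cv2.INTER_CUBIC)
c2=cv2.resize(b[165:265,180:460],None,fx=2.8,fy=2.8,interpolation=cv2.INTER_CUBIC)
cv2.imwrite('pics/c.png',np.vstack([c1,c2]))
E
```

```text
(no output)
```

View pics/c.png

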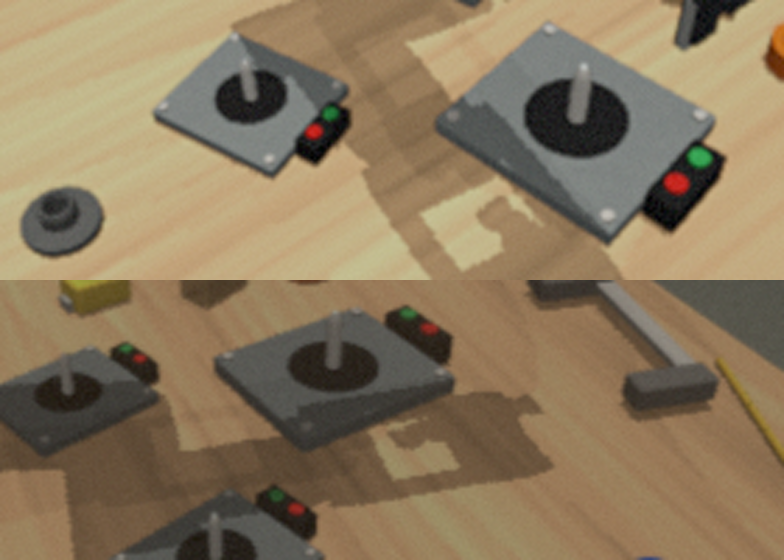

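The crop shows the large sander at scene (328,215), with its spindle tip at about scene (328,194) and side (299,176). The flange is hub up at scene (142,248). The choice stands, so I'm setting out for the flange.

```bash
python3 - <<'E'
from h import *
print(at('scene',(328.2,194),.075),at('side',(299.3,177),.075))
E
python3 -m crank '[[[-1,-0.84,0.1,0,0,0],[-1,-0.84,0.1,0,0,0],[-1,-0.84,0.1,0,0,0],[-1,-0.84,0.1,0,0,0],[-1,-0.84,0.1,0,0,0],[-1,-0.84,0.1,0,0,0],[-1,-0.84,0.1,0,0,0]]]' 70
python3 -m crank '[[[-0.96,-0.84,0.57,0,0,0],[-0.96,-0.84,0.57,0,0,0],[-0.96,-0.84,0.57,0,0,0],[-0.96,-0.84,0.57,0,0,0],[-0.96,-0.84,0.57,0,0,0],[-0.96,-0.84,0.57,0,0,0],[-0.96,-0.84,0.57,0,0,0],[-0.96,-0.84,0.57,0,0,0],[-0.96,-0.84,0.57,0,0,0]]]'
python3 - <<'E'
from h import *
st=sensors.observe();print(st['tcp_pos'],st['tcp_rot'],st['opening'])
save('wrist','d.png')
for t in ['flange','green_drum']:
  for d in optics.silhouettes('wrist',t):
    x,y=d['xy'];print(t,round(d['score'],2),[round(x),round(y)],d['pixels'].sum(),np.round(at('wrist',(x,y),.015,st)[:2],3))
E
```

```text
[0.54489293 0.0663011  0.075     ] [0.54147449 0.06450573 0.075     ]
time: 1.58
tcp_pos: [0.4983, -0.1512, 0.2165]
tcp_rot: [3.141, -0.0, 1.567]
force: [0.7, 0.3, -0.4]
opening: 0.82
grasp_force: 0.0
time: 2.33
tcp_pos: [0.3745, -0.2932, 0.1314]
tcp_rot: [3.14, 0.001, 1.573]
force: [-0.6, 0.2, 0.3]
opening: 0.82
grasp_force: 0.0
[ 0.37450882 -0.29317979  0.13137763] [3.14045298e+00 7.89990563e-04 1.57305566e+00] 0.8195083357174117
flange 0.56 [275, 194] 3633 [ 0.37  -0.281]
green_drum 0.82 [455, 191] 3989 [ 0.515 -0.279]
```

View pics/d.png

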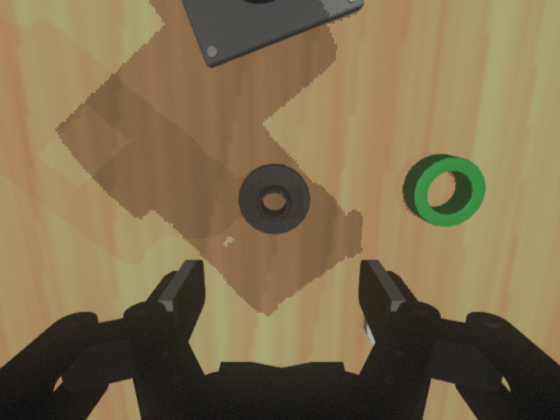

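The wrist view shows the flange centred at (274,199) with its hub up, and the green drum at (450,190), clear of the fingers.

```bash
python3 - <<'E'
from h import *
st=sensors.observe()
for uv,z in(((274.5,199),.01),((274,199),.026)):
    p=at('wrist',uv,z,st);print(p, (p-[.373,-.294,0])/.15)
E
```

```text
[ 0.36923521 -0.28658042  0.01      ] [-0.02509862  0.0494639   0.06666667]
[ 0.36915722 -0.28274168  0.026     ] [-0.02561853  0.07505544  0.17333333]
```

```bash

python3 -m crank '[[[0.05,-0.027,0.5,0,0,0],[0.05,-0.027,0.5,0,0,0],[0.05,-0.027,0.5,0,0,0],[0.05,-0.027,0.5,0,0,0],[0.05,-0.027,0.5,0,0,0],[0.05,-0.027,0.5,0,0,0]]]' 50
python3 - <<'E'
from h import *
st=sensors.observe();print(st['tcp_pos'],st['tcp_rot'],st['opening'])
im=save('wrist','e.png')
for d in optics.silhouettes('wrist','flange'):
    x,y=d['xy'];print(round(d['score'],2),[round(x),round(y)],d['pixels'].sum(),np.round(at('wrist',(x,y),.015,st)[:2],3))
E
```

```text
time: 2.98
tcp_pos: [0.3703, -0.2877, 0.0578]
tcp_rot: [3.139, 0.004, 1.571]
force: [-0.3, -0.5, 1.3]
opening: 0.581
grasp_force: 0.0
[ 0.37030289 -0.2876749   0.05779832] [3.13865208 0.00369211 1.57143438] 0.5805161912324414
0.8 [280, 231] 6694 [ 0.37  -0.282]
```

View pics/e.png

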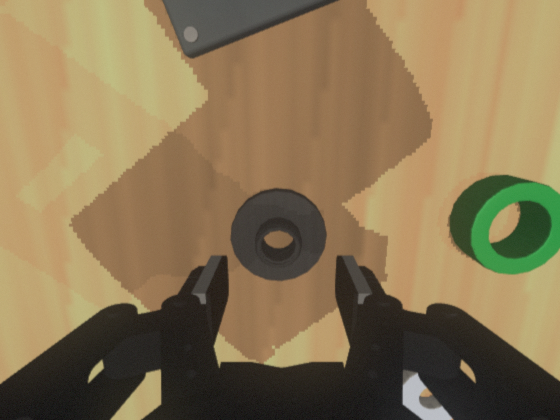

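The flange is at (278,234) and sits between the fingers in x.

```bash
python3 - <<'E'
from h import *
st=sensors.observe()
print(at('wrist',(278.5,234),.008,st),at('wrist',(277.5,238),.026,st))
E
```

```text
[ 0.36895495 -0.28647651  0.008     ] [ 0.36848955 -0.28241169  0.026     ]
```

```bash

python3 -m crank '[[[0.01,-0.01,0.14,0,0,0],[0.01,-0.01,0.28,0,0,0],[0.01,-0.01,0.28,0,0,0],[0.01,-0.01,0.28,0,0,0],[0.01,-0.01,0.28,0,0,0],[0.01,-0.01,0.28,0,0,0]]]'
python3 -m crank '[[[0,0,0,0,0,0],[0,0,0,0,0,0],[0,0,0,0,0,0],[0,0,0,0,0,0],[0,0,0,0,0,0],[0,0,0,0,0,0],[0,0,0,0,0,0]]]' 10 50
```

```text
time: 3.58
tcp_pos: [0.368, -0.2857, 0.0151]
tcp_rot: [3.14, 0.002, 1.571]
force: [-0.8, -0.7, -0.2]
opening: 0.584
grasp_force: 0.0
time: 4.17
tcp_pos: [0.3678, -0.2854, 0.015]
tcp_rot: [3.14, 0.002, 1.571]
force: [0.4, 0.6, 7.9]
opening: 0.287
grasp_force: 48.8
```

Opening of 24.5 mm means the pads are on the narrowed hub top. I'll open a little, go lower and grip again.

```bash

python3 -m crank '[[[0,0,0,0,0,0],[0,0,0,0,0,0],[0,0,0,0,0,0],[0,0,0.03,0,0,0],[0,0,0.05,0,0,0],[0,0,0.05,0,0,0],[0,0,0.05,0,0,0]]]' 36
python3 -m crank '[[[0,0,0,0,0,0],[0,0,0,0,0,0],[0,0,0,0,0,0],[0,0,0,0,0,0],[0,0,0,0,0,0]]]' 10 50
```

```text
time: 4.75
tcp_pos: [0.3677, -0.2852, 0.0089]
tcp_rot: [3.14, 0.002, 1.571]
force: [-2.1, 2.3, 31.5]
opening: 0.422
grasp_force: 15.5
time: 5.17
tcp_pos: [0.3678, -0.286, 0.0098]
tcp_rot: [3.139, 0.004, 1.572]
force: [-3.7, 0.8, 40.9]
opening: 0.304
grasp_force: 64.5
```

```bash

python3 -m crank '[[[0,0,0,0,0,0],[0,0,-0.027,0,0,0],[0,0,-0.027,0,0,0],[0,0,-0.027,0,0,0]]]' 36
python3 -m crank '[[[0,0,0,0,0,0],[0,0,0,0,0,0],[0,0,0,0,0,0],[0,0,0,0,0,0],[0,0,0,0,0,0]]]' 10 60
python3 -m crank '[[[0,0,-0.1,0,0,0],[0,0,-0.3,0,0,0],[0,0,-0.8,0,0,0],[0,0,-0.8,0,0,0],[0,0,-0.8,0,0,0],[0,0,-0.8,0,0,0],[0,0,-0.8,0,0,0]]]'
python3 - <<'E'
from h import *
st=sensors.observe()
im=save('wrist','f.png')
for d in optics.silhouettes('wrist','flange'):
    x,y=d['xy'];print(round(d['score'],2),[round(x),round(y)],d['pixels'].sum(),np.round(at('wrist',(x,y),st['tcp_pos'][2],st)-st['tcp_pos'],4))
E
```

```text
time: 5.5
tcp_pos: [0.3673, -0.2848, 0.0102]
tcp_rot: [-3.141, -0.0, 1.571]
force: [-0.1, 0.2, -0.2]
opening: 0.423
grasp_force: 0.0
time: 5.92
tcp_pos: [0.3672, -0.2847, 0.0101]
tcp_rot: [-3.141, -0.001, 1.571]
force: [-0.1, 1.3, 6.0]
opening: 0.29
grasp_force: 59.2
time: 6.5
tcp_pos: [0.3666, -0.2841, 0.1292]
tcp_rot: [-3.14, -0.002, 1.571]
force: [0.3, -0.8, -2.9]
opening: 0.29
grasp_force: 59.9
0.89 [284, 259] 7482 [0.0017 0.0066 0.    ]
```

View pics/f.png

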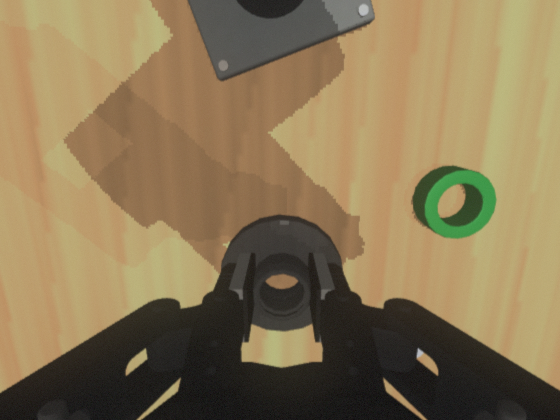

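The flange is held level, centred at about (282,272), with its foot just below the fingertips. I'm carrying it to stand off before the spindle.

```bash

python3 -m crank '[[[0.9,0.585,-0.13,0,0,0],[0.9,0.585,-0.13,0,0,0],[0.9,0.585,-0.13,0,0,0],[0.9,0.585,-0.13,0,0,0],[0.9,0.585,-0.13,0,0,0],[0.9,0.585,-0.13,0,0,0]]]'
python3 -m crank '[[[0.88,0.585,0,0,0,0],[0.88,0.585,0,0,0,0],[0.88,0.585,0,0,0,0],[0.88,0.585,0,0,0,0],[0.88,0.585,0,0,0,0],[0.88,0.585,0,0,0,0],[0.88,0.585,0,0,0,0],[0.88,0.585,0,0,0,0]]]'
python3 - <<'E'
from h import *
st=sensors.observe();print(st['tcp_pos'],st['tcp_rot'])
im=save('wrist','g.png')
print('foot off',at('wrist',(282,272),st['tcp_pos'][2],st)-st['tcp_pos'])
for d in optics.silhouettes('wrist','sander'):
    print(round(d['score'],2),d['xy'],d['pixels'].sum())
E
```

```text
time: 7.1
tcp_pos: [0.455, -0.1477, 0.1483]
tcp_rot: [-3.139, -0.002, 1.576]
force: [-0.5, 0.4, -2.7]
opening: 0.289
grasp_force: 60.1
time: 7.77
tcp_pos: [0.5415, -0.0195, 0.1489]
tcp_rot: [-3.139, -0.0, 1.569]
force: [0.2, 0.2, -2.5]
opening: 0.29
grasp_force: 60.1
[ 0.54147266 -0.01950253  0.14887737] [-3.13865136e+00 -2.01780046e-04  1.56856976e+00]
foot off [ 0.00081109 -0.00010704  0.        ]
0.95 [93.7, 286.0] 12050
0.75 [34.6, 41.5] 6454
0.73 [293.5, 85.9] 44990
```

View pics/g.png

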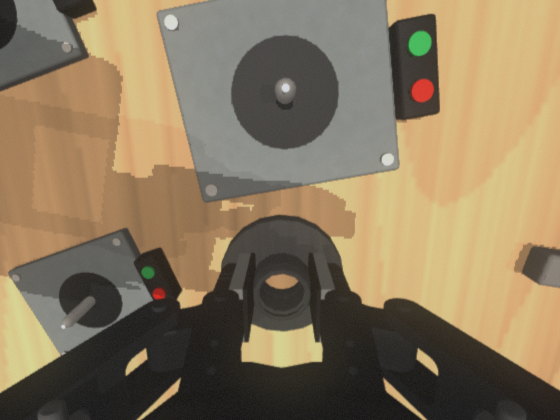

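The spindle tip is at (286,87) with the plate's black disc centred at (285,92). The held flange is centred under the fingers.

```bash
python3 - <<'E'
from h import *
st=sensors.observe()
print(at('wrist',(285.5,87.5),.076,st),at('wrist',(285,92),.018,st))
E
```

```text
[0.54512863 0.0693687  0.076     ] [0.54536413 0.07118111 0.018     ]
```

```bash

python3 -m crank '[[[0.59,0.017,0,0,0,0],[0.59,0.017,0,0,0,0],[0.59,0.017,0,0,0,0],[0.59,0.017,0.2,0,0,0],[0.59,0.017,0.35,0,0,0],[0.59,0.017,0.35,0,0,0],[0.59,0.017,0.35,0,0,0]]]'
python3 - <<'E'
from h import *
st=sensors.observe();print(st['tcp_pos'],st['tcp_rot'])
im=save('wrist','i.png')
cv2.imwrite('pics/i2.png',cv2.resize(im[180:390,180:380,::-1],None,fx=2.8,fy=2.8,interpolation=cv2.INTER_CUBIC))
E
```

```text
time: 8.45
tcp_pos: [0.5443, 0.0698, 0.0966]
tcp_rot: [-3.138, -0.0, 1.57]
force: [0.7, -0.1, -1.9]
opening: 0.286
grasp_force: 60.1
[0.54426645 0.06979466 0.09656982] [-3.13809937e+00 -1.67850532e-04  1.56976225e+00]
```

View pics/i2.png

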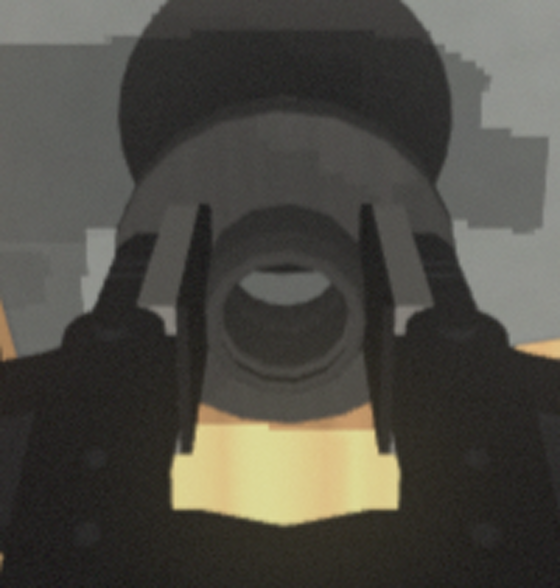

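The hole looks centred over the black disc in x. I'm lowering in stages while watching the force.

```bash

python3 -m crank '[[[0,0,0.05,0,0,0],[0,0,0.1,0,0,0],[0,0,0.15,0,0,0],[0,0,0.15,0,0,0],[0,0,0.15,0,0,0]]]'
python3 -m crank '[[[0,0,0.05,0,0,0],[0,0,0.1,0,0,0],[0,0,0.15,0,0,0],[0,0,0.15,0,0,0],[0,0,0.15,0,0,0]]]'
```

```text
time: 8.92
tcp_pos: [0.5451, 0.0705, 0.0744]
tcp_rot: [-3.14, -0.0, 1.571]
force: [0.3, 0.6, -2.3]
opening: 0.292
grasp_force: 60.1
time: 9.33
tcp_pos: [0.5451, 0.0706, 0.0515]
tcp_rot: [-3.14, -0.0, 1.571]
force: [-0.8, 0.1, -1.8]
opening: 0.288
grasp_force: 60.1
```

```bash

python3 -m crank '[[[0,0,0.04,0,0,0],[0,0,0.08,0,0,0],[0,0,0.12,0,0,0],[0,0,0.14,0,0,0],[0,0,0.14,0,0,0],[0,0,0.14,0,0,0]]]'
python3 -m crank '[[[0,0,0.01,0,0,0],[0,0,0.015,0,0,0],[0,0,0.02,0,0,0],[0,0,0.02,0,0,0]]]'
```

```text
time: 9.83
tcp_pos: [0.5454, 0.0705, 0.031]
tcp_rot: [-3.141, -0.0, 1.571]
force: [0.1, 0.4, -1.5]
opening: 0.292
grasp_force: 60.2
time: 10.17
tcp_pos: [0.5455, 0.0705, 0.0284]
tcp_rot: [3.141, 0.0, 1.571]
force: [-0.6, -0.1, -2.0]
opening: 0.287
grasp_force: 60.2
```

```bash

python3 -m crank '[[[0,0,0.007,0,0,0],[0,0,0.007,0,0,0],[0,0,0.007,0,0,0]]]'
python3 -m crank '[[[0,0,0.007,0,0,0],[0,0,0.007,0,0,0],[0,0,0.007,0,0,0]]]'
```

```text
time: 10.42
tcp_pos: [0.5456, 0.0705, 0.0282]
tcp_rot: [3.141, 0.0, 1.571]
force: [-1.6, 0.2, 5.6]
opening: 0.294
grasp_force: 61.3
time: 10.67
tcp_pos: [0.5456, 0.0705, 0.0282]
tcp_rot: [3.141, 0.0, 1.571]
force: [-3.0, 0.2, 13.1]
opening: 0.289
grasp_force: 62.8
```

Seated (force rising at z = 0.0282). Releasing, then on to the orange drum.

```bash

python3 -m crank '[[[0,0,0,0,0,0],[0,0,0,0,0,0],[0,0,0,0,0,0],[0,0,-0.2,0,0,0],[0,0,-0.5,0,0,0],[0,0,-0.8,0,0,0],[0,0,-0.8,0,0,0],[0,0,-0.8,0,0,0],[0,0,-0.8,0,0,0]]]' 50
python3 -m crank '[[[1,0.43,0,0,0,0],[1,0.43,0,0,0,0],[1,0.43,0,0,0,0],[1,0.43,0,0,0,0],[1,0.43,0,0,0,0]]]' 80
python3 -m crank '[[[0.33,0,0,0,0,0],[0.33,0,0,0,0,0],[0.33,0,0,0,0,0],[0.33,0,0,0,0,0],[0.33,0,0,0,0,0]]]'
python3 - <<'E'
from h import *
st=sensors.observe();print(st['tcp_pos'],st['tcp_rot'])
save('wrist','j.png')
for d in optics.silhouettes('wrist','orange_drum'):
    x,y=d['xy'];v,u=np.where(d['pixels']);(c,r)=cv2.minEnclosingCircle(np.c_[u,v].astype(np.float32));print(round(d['score'],2),(x,y),c,r,d['pixels'].sum(),np.round(at('wrist',c,.013,st)[:2],4))
E
```

```text
time: 11.42
tcp_pos: [0.5453, 0.0706, 0.1462]
tcp_rot: [3.141, 0.0, 1.571]
force: [-0.1, 0.2, -0.2]
opening: 0.59
grasp_force: 0.0
time: 11.83
tcp_pos: [0.6114, 0.2267, 0.1434]
tcp_rot: [3.141, -0.003, 1.576]
force: [0.7, -0.1, -0.7]
opening: 0.936
grasp_force: 0.0
time: 12.25
tcp_pos: [0.6091, 0.2685, 0.1448]
tcp_rot: [-3.139, 0.001, 1.57]
force: [0.2, 0.7, 0.4]
opening: 0.939
grasp_force: 0.0
[0.60907676 0.26853735 0.14476092] [-3.13862385e+00  1.46779227e-03  1.57019192e+00]
0.68 (82.4, 30.2) (75.5, 24.0) 58.63669204711914 6067 [0.4552 0.407 ]
0.6 (275.7, 214.6) (282.58740234375, 202.0408935546875) 34.34871292114258 2618 [0.6103 0.2698]
0.26 (23.8, 166.3) (25.227794647216797, 169.44842529296875) 38.855438232421875 3271 [0.3942 0.2979]
```

View pics/j.png

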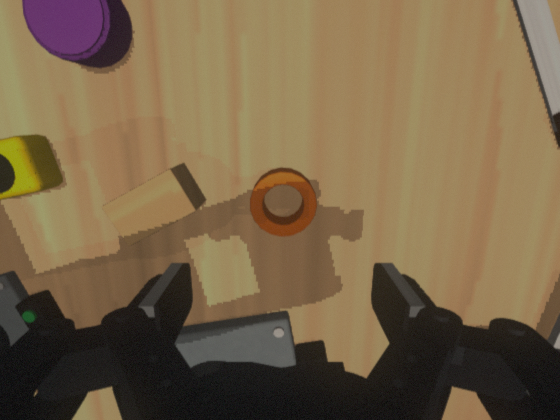

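The orange drum is at (283,202), centred under the tool, with the offcut at (155,205) clear of the left finger. Descending and gripping.

```bash

python3 -m crank '[[[0,0,0.3,0,0,0],[0,0,0.6,0,0,0],[0,0,0.8,0,0,0],[0,0,0.9,0,0,0],[0,0,0.92,0,0,0],[0,0,0.92,0,0,0],[0,0,0.92,0,0,0]]]'
python3 -m crank '[[[0,0,0,0,0,0],[0,0,0,0,0,0],[0,0,0,0,0,0],[0,0,0,0,0,0],[0,0,0,0,0,0],[0,0,0,0,0,0]]]' 40 50
python3 -m crank '[[[0,0,-0.1,0,0,0],[0,0,-0.3,0,0,0],[0,0,-0.6,0,0,0],[0,0,-1,0,0,0],[0,0,-1,0,0,0],[0,0,-1,0,0,0],[0,0,-1,0,0,0]]]'
python3 -m crank '[[[-0.82,-0.42,0,0,0,0],[-0.82,-0.42,0,0,0,0],[-0.82,-0.42,0,0,0,0],[-0.82,-0.42,0,0,0,0],[-0.82,-0.42,0,0,0,0]]]'
python3 -m crank '[[[-0.99,0,0,0,0,0],[-0.99,0,0,0,0,0],[-0.99,0,0,0,0,0],[-0.99,0,0,0,0,0],[-0.99,0,0,0,0,0],[-0.99,0,0,0,0,0]]]'
python3 - <<'E'
from h import *
st=sensors.observe();print(st['tcp_pos'],st['tcp_rot'])
save('wrist','k.png')
E
```

```text
time: 12.93
tcp_pos: [0.6118, 0.27, 0.0102]
tcp_rot: [3.138, -0.001, 1.57]
force: [0.0, 0.5, 0.7]
opening: 0.94
grasp_force: 0.0
time: 13.43
tcp_pos: [0.6118, 0.2706, 0.011]
tcp_rot: [3.137, -0.001, 1.571]
force: [-0.2, -0.4, 6.3]
opening: 0.622
grasp_force: 54.0
time: 14.02
tcp_pos: [0.6108, 0.2704, 0.1613]
tcp_rot: [3.137, -0.001, 1.571]
force: [-0.8, -0.7, -2.2]
opening: 0.623
grasp_force: 53.2
time: 14.43
tcp_pos: [0.5431, 0.1442, 0.1565]
tcp_rot: [-3.134, 0.001, 1.567]
force: [0.8, 0.2, -0.9]
opening: 0.62
grasp_force: 53.2
time: 14.93
tcp_pos: [0.5474, -0.0019, 0.1574]
tcp_rot: [-3.141, -0.001, 1.568]
force: [0.4, -0.8, -0.4]
opening: 0.622
grasp_force: 53.2
[ 0.54741787 -0.00193299  0.15739878] [-3.14068110e+00 -9.83439170e-04  1.56808395e+00]
```

View pics/k.png

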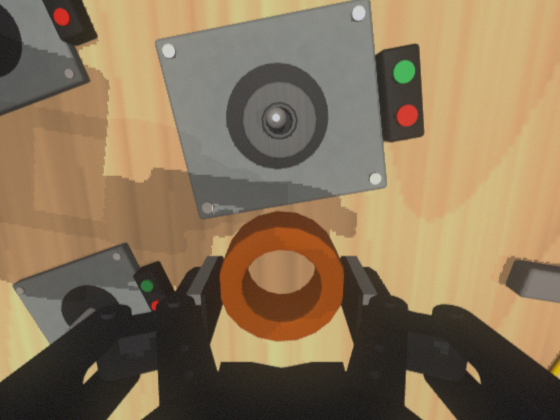

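Drum held level at (282,280). The flange is seated on the spindle, centred at (278,119). Working out the shift between them.

```bash
cat >> h.py <<'E'
from scipy.optimize import least_squares
def proj(P,st):
    c=optics.calibration('wrist');T=np.eye(4);T[:3,:3]=R.from_euler('xyz',st['tcp_rot']).as_matrix();T[:3,3]=st['tcp_pos']
    M=np.linalg.inv(T@np.array(c['tool_from_camera']));p=P@M[:3,:3].T+M[:3,3]
    return np.c_[c['cx']+c['fx']*p[:,0]/-p[:,2],c['cy']+c['fy']*p[:,1]/p[:,2]]
def ext(x,y,r,zs,st):
    t=np.linspace(0,6.2832,73);p=np.vstack([proj(np.c_[x+r*np.cos(t),y+r*np.sin(t),0*t+z],st) for z in zs])
    return np.r_[p.min(0),p.max(0)]
E
python3 - <<'E'
from h import *
st=sensors.observe();im=cv2.imread('pics/k.png');hsv=cv2.cvtColor(im,cv2.COLOR_BGR2HSV)
m=cv2.inRange(hsv,(4,150,50),(16,255,255));n,l,s,c=cv2.connectedComponentsWithStats(m);i=1+np.argmax(s[1:,4]);b=s[i];e=np.r_[b[0],b[1],b[0]+b[2],b[1]+b[3]]
print(e)
t=st['tcp_pos'];z=t[2]
f=lambda q:(ext(q[0],q[1],.028,[z-.011,z+.015],st)-e)
r=least_squares(f,t[:2]);print('drum',r.x,'off',r.x-t[:2],r.fun)
print('foot',at('wrist',(278.5,119.5),.028,st),'hub?',at('wrist',(278.5,119.5),.044,st),'tip',at('wrist',(277.5,118),.076,st))
E
```

```text
[219 211 344 341]
drum [ 0.54765068 -0.0009812 ] off [ 0.00057835 -0.00018992] [-2.29891134 -1.60639309  2.29675824  2.00245004]
foot [0.54520602 0.06923046 0.028     ] hub? [0.54535538 0.06920466 0.044     ] tip [0.54499996 0.07010155 0.076     ]
```

```bash

python3 -m crank '[[[0.473,-0.012,0,0,0,0],[0.473,-0.012,0,0,0,0],[0.473,-0.012,0.1,0,0,0],[0.473,-0.012,0.3,0,0,0],[0.473,-0.012,0.4,0,0,0],[0.473,-0.012,0.4,0,0,0],[0.473,-0.012,0.4,0,0,0]]]'
python3 -m crank '[[[0,0,0.05,0,0,0],[0,0,0.1,0,0,0],[0,0,0.15,0,0,0],[0,0,0.2,0,0,0],[0,0,0.2,0,0,0],[0,0,0.2,0,0,0]]]'
python3 - <<'E'
from h import *
im=save('wrist','l.png')
cv2.imwrite('pics/l2.png',cv2.resize(im[120:400,150:410,::-1],None,fx=2.1,fy=2.1,interpolation=cv2.INTER_CUBIC))
E
```

```text
time: 15.57
tcp_pos: [0.5443, 0.0714, 0.0973]
tcp_rot: [-3.139, -0.001, 1.573]
force: [0.0, 0.9, -1.4]
opening: 0.619
grasp_force: 53.1
time: 16.07
tcp_pos: [0.5448, 0.0693, 0.0677]
tcp_rot: [-3.14, -0.0, 1.57]
force: [0.1, -0.1, -1.6]
opening: 0.622
grasp_force: 53.2
```

View pics/l2.png

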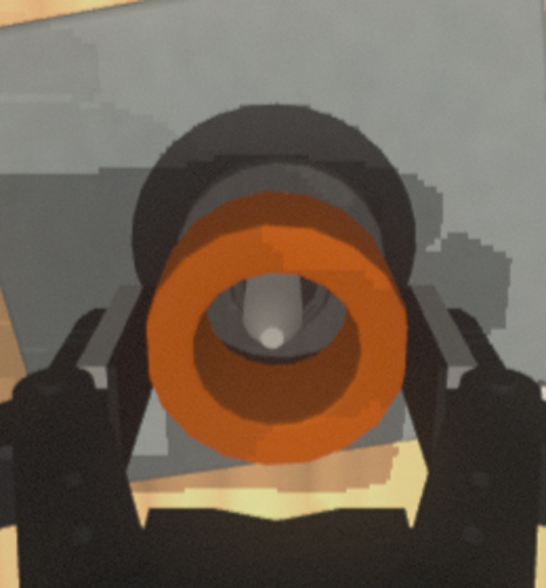

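The spindle tip (272,338) and the hub show through the bore, well centred. Lowering on.

```bash

python3 -m crank '[[[0,0,0.04,0,0,0],[0,0,0.08,0,0,0],[0,0,0.12,0,0,0],[0,0,0.16,0,0,0],[0,0,0.16,0,0,0],[0,0,0.16,0,0,0]]]'
python3 -m crank '[[[0,0,0.01,0,0,0],[0,0,0.015,0,0,0],[0,0,0.02,0,0,0],[0,0,0.02,0,0,0]]]'
```

```text
time: 16.62
tcp_pos: [0.5448, 0.0694, 0.0436]
tcp_rot: [-3.14, -0.0, 1.571]
force: [-0.5, -0.1, -2.0]
opening: 0.622
grasp_force: 53.2
time: 16.95
tcp_pos: [0.5452, 0.0695, 0.0413]
tcp_rot: [3.141, -0.0, 1.571]
force: [0.0, 0.1, -0.8]
opening: 0.621
grasp_force: 53.2
```

```bash

python3 -m crank '[[[0,0,0.007,0,0,0],[0,0,0.007,0,0,0],[0,0,0.007,0,0,0]]]'
python3 -m crank '[[[0,0,0.007,0,0,0],[0,0,0.007,0,0,0],[0,0,0.007,0,0,0]]]'
python3 -m crank '[[[0,0,0.007,0,0,0],[0,0,0.007,0,0,0],[0,0,0.007,0,0,0]]]'
```

```text
time: 17.2
tcp_pos: [0.5452, 0.0695, 0.0402]
tcp_rot: [3.142, 0.0, 1.571]
force: [-0.4, -0.7, -0.5]
opening: 0.621
grasp_force: 53.2
time: 17.45
tcp_pos: [0.5452, 0.0695, 0.0391]
tcp_rot: [-3.141, -0.0, 1.571]
force: [-0.2, 0.5, -0.8]
opening: 0.622
grasp_force: 53.2
time: 17.7
tcp_pos: [0.5452, 0.0695, 0.039]
tcp_rot: [3.141, 0.0, 1.571]
force: [-2.5, 0.2, 5.8]
opening: 0.625
grasp_force: 53.9
```

Seated at z = 0.039 as predicted. Releasing, then on to the washer.

```bash

python3 -m crank '[[[0,0,0,0,0,0],[0,0,0,0,0,0],[0,0,0,0,0,0],[0,0,-0.2,0,0,0],[0,0,-0.5,0,0,0],[0,0,-0.8,0,0,0],[0,0,-0.8,0,0,0],[0,0,-0.8,0,0,0]]]' 74
python3 -m crank '[[[-1,-0.15,0,0,0,0],[-1,-0.15,0,0,0,0],[-1,-0.15,0,0,0,0],[-1,-0.15,0,0,0,0],[-1,-0.15,0,0,0,0]]]' 74
python3 -m crank '[[[-1,-0.15,0,0,0,0],[-1,-0.15,0,0,0,0],[-1,-0.15,0,0,0,0],[-1,-0.15,0,0,0,0]]]'
python3 -m crank '[[[-1,-0.15,0,0,0,0],[-1,-0.15,0,0,0,0],[-1,-0.15,0,0,0,0],[-1,-0.15,0,0,0,0]]]'
python3 -m crank '[[[-0.2,0,0.25,0,0,0],[-0.2,0,0.25,0,0,0],[-0.2,0,0.25,0,0,0],[-0.2,0,0.25,0,0,0],[-0.2,0,0.25,0,0,0]]]'
python3 - <<'E'
from h import *
st=sensors.observe();print(st['tcp_pos'],st['tcp_rot'])
save('wrist','m.png')
for d in optics.silhouettes('wrist','washer'):
    x,y=d['xy'];v,u=np.where(d['pixels']);(c,r)=cv2.minEnclosingCircle(np.c_[u,v].astype(np.float32));print(round(d['score'],2),(x,y),c,r,d['pixels'].sum(),np.round(at('wrist',c,.009,st)[:2],4))
E
```

```text
time: 18.37
tcp_pos: [0.5476, 0.0694, 0.1614]
tcp_rot: [3.134, 0.001, 1.571]
force: [-0.7, -0.5, 0.1]
opening: 0.867
grasp_force: 0.0
time: 18.78
tcp_pos: [0.5215, -0.085, 0.1562]
tcp_rot: [-3.139, 0.001, 1.566]
force: [-0.5, 1.0, 0.5]
opening: 0.869
grasp_force: 0.0
time: 19.12
tcp_pos: [0.4993, -0.2328, 0.1564]
tcp_rot: [-3.14, -0.001, 1.57]
force: [1.2, -0.6, 0.6]
opening: 0.866
grasp_force: 0.0
time: 19.45
tcp_pos: [0.4768, -0.3834, 0.1562]
tcp_rot: [-3.14, -0.0, 1.569]
force: [0.1, 0.1, 0.0]
opening: 0.868
grasp_force: 0.0
time: 19.87
tcp_pos: [0.4779, -0.4086, 0.1204]
tcp_rot: [-3.141, -0.002, 1.572]
force: [-0.1, -0.5, 0.1]
opening: 0.87
grasp_force: 0.0
[ 0.47788427 -0.40858218  0.1203603 ] [-3.14070556e+00 -1.68058587e-03  1.57216214e+00]
0.82 (281.3, 219.7) (282.73529052734375, 209.61764526367188) 32.44160842895508 2833 [ 0.4794 -0.4081]
```

View pics/m.png

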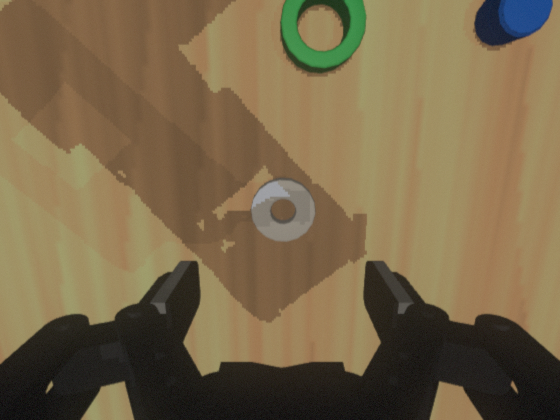

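The washer is at (283,210), at about (0.479, -0.408), with nothing near the fingers. Descending to grip its upper part.

```bash

python3 -m crank '[[[0.015,0.01,0.3,0,0,0],[0.015,0.01,0.6,0,0,0],[0.015,0.01,0.7,0,0,0],[0.015,0.01,0.77,0,0,0],[0.015,0.01,0.77,0,0,0],[0.015,0.01,0.77,0,0,0]]]'
python3 -m crank '[[[0,0,0,0,0,0],[0,0,0,0,0,0],[0,0,0,0,0,0],[0,0,0,0,0,0],[0,0,0,0,0,0],[0,0,0,0,0,0]]]' 40 40
```

```text
time: 20.47
tcp_pos: [0.48, -0.4083, 0.0061]
tcp_rot: [3.141, 0.001, 1.572]
force: [-0.4, -0.8, 0.9]
opening: 0.862
grasp_force: 0.0
time: 20.97
tcp_pos: [0.479, -0.4102, 0.0104]
tcp_rot: [3.141, 0.004, 1.572]
force: [-8.3, 1.6, 20.1]
opening: 0.468
grasp_force: 9.7
```

The fingers closed over the washer's top, because open fingers stand further back than I assumed. I'll open, rise a little and look again.

```bash

python3 -m crank '[[[0,0,-0.1,0,0,0],[0,0,-0.4,0,0,0],[0,0,-0.5,0,0,0],[0,0,-0.5,0,0,0],[0,0,-0.5,0,0,0],[0,0,-0.5,0,0,0]]]' 66
python3 - <<'E'
from h import *
st=sensors.observe();print(st['tcp_pos'],st['tcp_rot'])
save('wrist','n.png')
for d in optics.silhouettes('wrist','washer'):
    x,y=d['xy'];v,u=np.where(d['pixels']);(c,r)=cv2.minEnclosingCircle(np.c_[u,v].astype(np.float32));print(round(d['score'],2),(x,y),c,r,d['pixels'].sum(),np.round(at('wrist',c,.009,st)[:2],4))
E
```

```text
time: 21.47
tcp_pos: [0.479, -0.4081, 0.0805]
tcp_rot: [3.141, 0.0, 1.571]
force: [-0.4, 0.7, -0.3]
opening: 0.777
grasp_force: 0.0
[ 0.47899865 -0.40808419  0.08053368] [3.14139993e+00 2.54626311e-04 1.57077776e+00]
0.59 (288.1, 212.3) (292.2015075683594, 225.3246307373047) 37.76653289794922 3836 [ 0.487  -0.4081]
0.23 (324.2, 38.2) (329.126220703125, 13.62672233581543) 53.633827209472656 3635 [ 0.5072 -0.2792]
```

View pics/n.png

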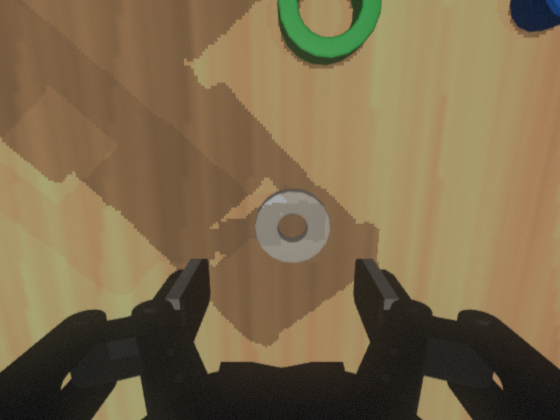

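The washer moved a little, to (292,226), about 7.5 mm to +x. Going lower this time.

```bash

python3 -m crank '[[[0,0.05,0,0,0,0],[0,0.05,0.2,0,0,0],[0,0.05,0.4,0,0,0],[0,0.05,0.5,0,0,0],[0,0.05,0.55,0,0,0],[0,0.05,0.55,0,0,0],[0,0.05,0.55,0,0,0]]]'
python3 -m crank '[[[0,0,0,0,0,0],[0,0,0,0,0,0],[0,0,0,0,0,0],[0,0,0,0,0,0],[0,0,0,0,0,0]]]' 46 40
```

```text
time: 22.15
tcp_pos: [0.487, -0.4082, -0.0031]
tcp_rot: [-3.141, -0.001, 1.571]
force: [0.8, -0.6, 0.3]
opening: 0.777
grasp_force: 0.0
time: 22.57
tcp_pos: [0.4874, -0.4089, -0.0014]
tcp_rot: [3.14, 0.002, 1.571]
force: [0.8, -0.1, 3.9]
opening: 0.593
grasp_force: 41.9
```

Washer gripped (50.6 mm, 42 N). Carrying it to the standoff.

```bash

python3 -m crank '[[[0,0,-0.1,0,0,0],[0,0,-0.3,0,0,0],[0,0,-0.6,0,0,0],[0,0,-1,0,0,0],[0,0,-1,0,0,0],[0,0,-1,0,0,0]]]'
python3 -m crank '[[[0.9,0.13,-0.02,0,0,0],[0.9,0.13,-0.02,0,0,0],[0.9,0.13,-0.02,0,0,0],[0.9,0.13,-0.02,0,0,0],[0.9,0.13,-0.02,0,0,0]]]'
python3 -m crank '[[[0.9,0.13,-0.02,0,0,0],[0.9,0.13,-0.02,0,0,0],[0.9,0.13,-0.02,0,0,0],[0.9,0.13,-0.02,0,0,0]]]'
python3 -m crank '[[[0.9,0.13,-0.02,0,0,0],[0.9,0.13,-0.02,0,0,0],[0.9,0.13,-0.02,0,0,0],[0.9,0.13,-0.02,0,0,0],[0.9,0.13,-0.02,0,0,0],[0.9,0.13,-0.02,0,0,0],[0.9,0.13,-0.02,0,0,0]]]'
python3 - <<'E'
from h import *
st=sensors.observe();print(st['tcp_pos'],st['tcp_rot'],st['opening'])
im=save('wrist','o.png')[:,:,::-1];st=sensors.observe()
hsv=cv2.cvtColor(np.ascontiguousarray(im),cv2.COLOR_BGR2HSV)
m=cv2.inRange(hsv,(4,150,50),(16,255,255));n,l,s,c=cv2.connectedComponentsWithStats(m);b=s[1+np.argmax(s[1:,4])]
e=np.r_[b[0],b[1],b[0]+b[2],b[1]+b[3]]
r=least_squares(lambda q:ext(q[0],q[1],.028,[.028,.054],st)-e,[.545,.07]);print('drum',e,r.x,r.fun)
E
```

```text
time: 23.07
tcp_pos: [0.4892, -0.4112, 0.154]
tcp_rot: [3.134, 0.009, 1.571]
force: [1.1, -1.3, -0.7]
opening: 0.588
grasp_force: 41.8
time: 23.48
tcp_pos: [0.5051, -0.2686, 0.1496]
tcp_rot: [-3.138, -0.004, 1.575]
force: [0.4, -0.9, -1.1]
opening: 0.587
grasp_force: 41.8
time: 23.82
tcp_pos: [0.5247, -0.1341, 0.1528]
tcp_rot: [-3.139, -0.003, 1.573]
force: [-1.0, 0.2, -0.3]
opening: 0.586
grasp_force: 41.8
time: 24.4
tcp_pos: [0.5455, -0.005, 0.1563]
tcp_rot: [-3.142, 0.001, 1.57]
force: [0.0, -0.5, -0.2]
opening: 0.592
grasp_force: 41.8
[ 0.5455109  -0.0050444   0.15630301] [-3.14155921e+00  8.08792953e-04  1.56963116e+00] 0.5918712245101494
drum [243  71 320 152] [0.54614206 0.06913089] [-0.68314077 -0.41770787  0.68319904  0.52068887]
```

View pics/o.png

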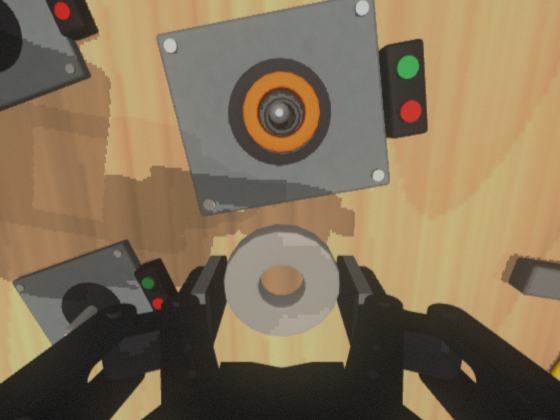

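The picture shows the drum seated on the flange round the spindle, tip at (279,113), and the washer held level at (282,280). That was my last allowed view, so I'm going on numbers from here.

```bash
python3 - <<'E'
from h import *
st=sensors.observe();t=st['tcp_pos'];print(t)
print('tip',at('wrist',(279.3,113),.076,st))
r=least_squares(lambda q:ext(q[0],q[1],.026,[t[2]+.0014,t[2]+.0134],st)-np.array([225,224,340,335.]),t[:2]);print('washer off',r.x-t[:2],r.fun)
E
```

```text
[ 0.54540192 -0.00521682  0.15632853]
tip [0.54469869 0.06865283 0.076     ]
washer off [ 0.00100429 -0.00060455] [-1.95283715 -2.21742639  1.95325524  2.74348182]
```

```bash

python3 -m crank '[[[0.5,-0.01,0,0,0,0],[0.5,-0.01,0,0,0,0],[0.5,-0.01,0.1,0,0,0],[0.5,-0.01,0.3,0,0,0],[0.5,-0.01,0.4,0,0,0],[0.5,-0.01,0.4,0,0,0],[0.5,-0.01,0.4,0,0,0],[0.5,-0.01,0.4,0,0,0]]]'
python3 - <<'E'
from h import *
im=save('wrist','p.png');st=sensors.observe();t=st['tcp_pos'];print(t,st['tcp_rot'])
print('bore px',proj(np.array([[t[0]+.001,t[1]-.0006,t[2]+.0134],[.545,.0692,.076]]),st))
g=cv2.cvtColor(im,cv2.COLOR_RGB2GRAY)
sub=g[225:345:6,240:324:4]
print(sub)
E
```

```text
time: 25.12
tcp_pos: [0.5447, 0.0705, 0.0973]
tcp_rot: [3.14, 0.0, 1.569]
force: [-0.0, -0.6, -0.8]
opening: 0.589
grasp_force: 41.8
[0.54487847 0.07068545 0.09767368] [3.13917841e+00 2.48566740e-04 1.56926765e+00]
bore px [[282.56885074 286.70402942]
 [280.54047882 256.43539045]]
[[ 77  96  93  96  89  70  60  68  88  96  97  97  92  88  73  52  70  95
   94  90  93]
 [ 93  95  94  95  95  99 100 102 109 122 120 112 110 105 103 103  99  93
   95  96  95]
 [ 96  97  99 104 139 157 159 159 161 159 176 177 174 173 176 173 163 118
  103 101  95]
 [ 99 109 155 160 160 159 159 157 158 159 159 173 172 175 172 175 174 173
  175 168 103]
 [156 160 161 161 160 160 159 158 159 160 158 157 157 158 158 157 156 157
  157 155 155]
 [160 160 160 158 160 158 158 156 158 157 159 158 157 158 158 156 158 157
  156 155 154]
 [160 159 159 158 159 157 158 157 158 159 158 156 156 158 158 159 158 158
  155 156 156]
 [158 157 158 157 157 157 156 150 109  91  84  86  97 132 155 156 158 155
  157 156 155]
 [158 155 159 157 158 156 102  96  96  98  98 104 104 102 104 125 157 157
  156 155 156]
 [158 156 158 156
[... 262 characters left out ...]
6 157 157 153 102  99 102 102 102 101 102 101 103 114 159 157
  156 157 157]
 [156 157 157 156 156 157 156 121 106 104 106 103 107 111 150 160 158 157
  157 156 156]
 [156 157 158 158 157 159 159 159 159 157 159 160 160 159 158 160 157 156
  156 155 159]
 [158 157 157 156 157 160 157 158 160 160 160 159 165 162 162 164 163 164
  163 161 164]
 [104 154 156 156 157 157 158 158 158 157 169 171 172 171 170 172 171 170
  168 171 166]
 [138 140 142 154 157 156 155 158 170 171 173 170 170 169 169 171 171 169
  160 136 139]
 [185 186 183 182 178 179 165 171 170 169 169 170 169 170 168 169 162 160
  182 182 185]
 [183 185 185 182 177 180 186 191 190 190 187 185 182 178 177 179 188 186
  181 182 186]]
```

```bash

python3 -m crank '[[[-0.006,-0.003,0.05,0,0,0],[-0.006,-0.003,0.1,0,0,0],[-0.006,-0.003,0.15,0,0,0],[-0.006,-0.003,0.2,0,0,0],[-0.006,-0.003,0.2,0,0,0],[-0.006,-0.003,0.2,0,0,0]]]'
python3 -m crank '[[[0,0,0.03,0,0,0],[0,0,0.06,0,0,0],[0,0,0.07,0,0,0],[0,0,0.07,0,0,0],[0,0,0.07,0,0,0]]]'
```

```text
time: 25.67
tcp_pos: [0.5427, 0.0709, 0.0658]
tcp_rot: [-3.14, -0.0, 1.571]
force: [-0.7, 0.3, -0.2]
opening: 0.586
grasp_force: 41.8
time: 26.08
tcp_pos: [0.5432, 0.0709, 0.056]
tcp_rot: [-3.141, -0.0, 1.571]
force: [0.2, -0.5, -0.3]
opening: 0.589
grasp_force: 41.8
```

```bash

python3 -m crank '[[[0,0,0.007,0,0,0],[0,0,0.014,0,0,0],[0,0,0.014,0,0,0]]]'
python3 -m crank '[[[0,0,0.007,0,0,0],[0,0,0.007,0,0,0],[0,0,0.007,0,0,0]]]'
python3 -m crank '[[[0,0,0.007,0,0,0],[0,0,0.007,0,0,0],[0,0,0.007,0,0,0]]]'
```

```text
time: 26.33
tcp_pos: [0.5433, 0.0708, 0.054]
tcp_rot: [3.141, 0.0, 1.571]
force: [-0.4, 0.1, -0.7]
opening: 0.594
grasp_force: 41.8
time: 26.58
tcp_pos: [0.5432, 0.0708, 0.053]
tcp_rot: [-3.142, -0.0, 1.571]
force: [-0.9, 0.4, 0.3]
opening: 0.589
grasp_force: 41.8
time: 26.83
tcp_pos: [0.5434, 0.0708, 0.0526]
tcp_rot: [3.141, 0.0, 1.571]
force: [-0.7, 0.1, 5.6]
opening: 0.59
grasp_force: 42.3
```

Seated at z = 0.0526. Releasing, then on to the cap.

```bash

python3 -m crank '[[[0,0,0,0,0,0],[0,0,0,0,0,0],[0,0,0,0,0,0],[0,0,-0.2,0,0,0],[0,0,-0.4,0,0,0],[0,0,-0.65,0,0,0],[0,0,-0.65,0,0,0],[0,0,-0.65,0,0,0]]]' 68
python3 -m crank '[[[-1,0.29,0,0,0,0],[-1,0.29,0,0,0,0],[-1,0.29,0,0,0,0],[-1,0.29,0,0,0,0],[-1,0.29,0,0,0,0]]]' 60
python3 -m crank '[[[-1,0.29,0,0,0,0],[-1,0.29,0,0,0,0],[-1,0.29,0,0,0,0],[-1,0.29,0,0,0,0]]]'
python3 -m crank '[[[-0.28,0,0,0,0,0],[-0.28,0,0,0,0,0],[-0.28,0,0,0,0,0],[-0.28,0,0,0,0,0],[-0.28,0,0,0,0,0]]]'
cat >> h.py <<'E'
def blue(im):
    hsv=cv2.cvtColor(im,cv2.COLOR_RGB2HSV)
    m=cv2.inRange(hsv,(105,120,30),(125,255,255));n,l,s,c=cv2.connectedComponentsWithStats(m);b=s[1+np.argmax(s[1:,4])]
    return np.r_[b[0],b[1],b[0]+b[2],b[1]+b[3]],b[4]
E
python3 - <<'E'
from h import *
im=save('wrist','q.png');st=sensors.observe();t=st['tcp_pos'];print(t,st['tcp_rot'],st['opening'])
e,a=blue(im);r=least_squares(lambda q:ext(q[0],q[1],.017,[0,.03],st)-e,t[:2]);print(e,a,r.x,r.x-t[:2],r.fun)
for d in optics.silhouettes('wrist','cap'): print(d['score'],d['xy'],d['pixels'].sum())
x,y=(e[:2]+e[2:])//2;print(cv2.cvtColor(im,cv2.COLOR_RGB2GRAY)[e[1]-4:e[3]+6:5,e[0]-4:e[2]+6:5])
E
```

```text
time: 27.5
tcp_pos: [0.5449, 0.0707, 0.1515]
tcp_rot: [3.136, 0.0, 1.571]
force: [0.2, 0.8, -0.1]
opening: 0.795
grasp_force: 0.0
time: 27.92
tcp_pos: [0.5887, -0.0854, 0.1479]
tcp_rot: [3.14, 0.003, 1.565]
force: [1.0, -0.3, -0.7]
opening: 0.706
grasp_force: 0.0
time: 28.25
tcp_pos: [0.63, -0.2316, 0.1474]
tcp_rot: [-3.14, -0.0, 1.57]
force: [0.5, 0.2, -0.4]
opening: 0.704
grasp_force: 0.0
time: 28.67
tcp_pos: [0.6293, -0.2691, 0.1481]
tcp_rot: [-3.139, -0.002, 1.572]
force: [-0.6, 0.2, 0.7]
opening: 0.7
grasp_force: 0.0
[ 0.62965528 -0.26898676  0.14852417] [-3.13955113e+00 -1.64977821e-03  1.57253687e+00] 0.701288371072276
[267 192 304 227] 817 [ 0.63339249 -0.27366883] [ 0.0037372  -0.00468207] [-2.04362734 -5.87688981  2.04168817  5.78127262]
0.56 [281.3, 207.3] 1445
[[100  98  51  50  47  49  53  89  94  96]
 [140  78  54  58  62  60  57  52  92  94]
 [104  54  59  60  60  63  62  60  84  94]
 [100  60  62  55  60  59  58  65  61  95]
 [100  59  61  61  60  59  61  63  58  96]
 [106  57  62  59  57  61  60  62  56  96]
 [108  59  58  60  61  58  58  62  92  95]
 [109 105  61  60  62  63  60  76  93  94]
 [110 106 105 104  83  93  99  95  94  95]]
```

```bash
python3 - <<'E'
from h import *
st=sensors.observe();t=st['tcp_pos']
print(at('wrist',(285.3,209),.03,st)-t, ext(.6325,-.266,.017,[.03],st))
for d in optics.silhouettes('wrist','cap')[:1]:
    v,u=np.where(d['pixels']);e=np.r_[u.min(),v.min(),u.max()+1,v.max()+1];r=least_squares(lambda q:ext(q[0],q[1],.017,[0,.03],st)-e,t[:2]);print(e,r.x-t[:2],r.fun)
E
```

```text
[ 0.00364008 -0.00111818 -0.11889804] [263.34232468 183.67659393 304.69279667 223.77827785]
[265 184 306 229] [ 0.00381117 -0.0021823 ] [-0.06719179 -0.76948782  0.06708845  0.74960349]
```

```bash

python3 -m crank '[[[-0.011,0.025,0.3,0,0,0],[-0.011,0.025,0.6,0,0,0],[-0.011,0.025,0.8,0,0,0],[-0.011,0.025,0.92,0,0,0],[-0.011,0.025,0.92,0,0,0],[-0.011,0.025,0.92,0,0,0],[-0.011,0.025,0.92,0,0,0]]]'
python3 -m crank '[[[0,0,0,0,0,0],[0,0,0,0,0,0],[0,0,0,0,0,0],[0,0,0,0,0,0],[0,0,0,0,0,0],[0,0,0,0,0,0]]]' 22 40
python3 -m crank '[[[0,0,-0.1,0,0,0],[0,0,-0.3,0,0,0],[0,0,-0.6,0,0,0],[0,0,-1,0,0,0],[0,0,-1,0,0,0],[0,0,-1,0,0,0],[0,0,-1,0,0,0]]]'
```

```text
time: 29.4
tcp_pos: [0.6354, -0.273, 0.0132]
tcp_rot: [3.139, 0.002, 1.572]
force: [0.9, -0.7, 1.5]
opening: 0.702
grasp_force: 0.0
time: 29.9
tcp_pos: [0.6355, -0.2736, 0.0141]
tcp_rot: [3.138, 0.002, 1.571]
force: [0.8, 1.3, 6.2]
opening: 0.373
grasp_force: 39.9
time: 30.48
tcp_pos: [0.6349, -0.2734, 0.1649]
tcp_rot: [3.137, 0.003, 1.571]
force: [-0.6, 0.9, -1.4]
opening: 0.375
grasp_force: 39.9
```

Cap held. Carrying to the standoff and measuring.

```bash

python3 -m crank '[[[0.9,-0.3,0,0,0,0],[0.9,-0.3,0,0,0,0],[0.9,-0.3,0,0,0,0],[0.9,-0.3,0,0,0,0],[0.9,-0.3,0,0,0,0]]]'
python3 -m crank '[[[0.89,-0.3,0,0,0,0],[0.89,-0.3,0,0,0,0],[0.89,-0.3,0,0,0,0],[0.89,-0.3,0,0,0,0],[0.89,-0.3,0,0,0,0],[0.89,-0.3,0,0,0,0],[0.89,-0.3,0,0,0,0]]]'
python3 - <<'E'
from h import *
im=save('wrist','r.png');st=sensors.observe();t=st['tcp_pos'];print(t,st['tcp_rot'],st['opening'])
for n,R_,z in(('cap',.017,[t[2]-.0141,t[2]+.0159]),('washer',.026,[.054,.066])):
  for d in optics.silhouettes('wrist',n)[:2]:
    v,u=np.where(d['pixels']);e=np.r_[u.min(),v.min(),u.max()+1,v.max()+1];r=least_squares(lambda q:ext(q[0],q[1],R_,z,st)-e,t[:2]);print(n,d['score'],e,d['pixels'].sum(),r.x,r.x-t[:2],r.fun)
e,a=blue(im);print('blue',e,a)
hsv=cv2.cvtColor(im,cv2.COLOR_RGB2HSV)
p=proj(np.array([[.545,.0695,.076],[.545,.0695,.066]]),st);print(p)
u,v=p[0].round().astype(int);print(im[v-24:v+26:3,u-24:u+26:3,1]);print(im[v-24:v+26:6,u-24:u+26:6,0])
E
```

```text
time: 30.9
tcp_pos: [0.5851, -0.1325, 0.1597]
tcp_rot: [-3.134, -0.004, 1.575]
force: [0.1, 0.6, -0.9]
opening: 0.378
grasp_force: 39.9
time: 31.48
tcp_pos: [0.545, -0.0056, 0.1611]
tcp_rot: [3.141, 0.001, 1.57]
force: [-0.5, -0.4, -0.8]
opening: 0.374
grasp_force: 39.9
[ 0.54511494 -0.00592512  0.16115762] [3.14074731e+00 6.99286753e-04 1.56946218e+00] 0.3737615730306991
cap 0.96 [244 224 320 314] 5514 [ 0.5458834  -0.00252133] [0.00076846 0.00340379] [-1.82159857 -1.98376481  1.82341971  2.04349243]
washer 0.61 [243  71 316 148] 3758 [0.54451932 0.06965906] [-0.00059562  0.07558417] [-1.04341136 -0.73464109  1.04419021  0.89769723]
blue [245 243 319 312] 4097
[[280.16506379 110.67278128]
 [280.19922673 111.0419436 ]]
[[204 204 203 205 203 205 204 205 204 204 204 203 205 204 204 202 203]
 [203 205 205 204 204 204 203 204 203 205 204 205 205 202 205 205 203]
 [203 202 204 204 205 205 205 204 201 203 203 205 206 205 205 205 203]
 [203 206 205 204 205 184 114  89  89 100 175 201 204 202 204 204 203]
 [203 204 206 204 149  86  69  76  77  78  72 141 204 204 205 204 205]
 [203 204 204 19
[... 488 characters left out ...]
03 203 206 203 156  81  61  59  74 137 201 205 205 206 204 205]
 [203 204 204 204 204 203 204 193 191 200 203 203 204 205 205 206 204]
 [205 204 204 203 205 203 205 203 204 203 205 205 204 204 204 204 204]
 [204 205 206 206 204 204 204 203 203 203 205 203 203 205 205 205 203]
 [204 204 205 206 205 206 204 202 204 202 203 206 204 204 203 204 202]]
[[200 199 201 202 200 202 202 202 201]
 [201 200 201 202 199 200 203 202 200]
 [200 204 149  70  77  72 202 202 202]
 [201 201  74 123 138 112 112 201 204]
 [203 201  97 137 202 120  69 201 201]
 [201 201  97 113 122 101 160 201 201]
 [201 200 201  82  63 136 202 203 201]
 [202 200 202 202 201 202 201 203 200]
 [200 201 201 201 201 200 202 200 200]]
```

```bash

python3 -m crank '[[[0.48,-0.009,0,0,0,0],[0.48,-0.009,0,0,0,0],[0.48,-0.009,0.1,0,0,0],[0.48,-0.009,0.3,0,0,0],[0.48,-0.009,0.38,0,0,0],[0.48,-0.009,0.38,0,0,0],[0.48,-0.009,0.38,0,0,0],[0.48,-0.009,0.38,0,0,0],[0.48,-0.009,0.38,0,0,0]]]'
python3 - <<'E'
from h import *
im=save('wrist','s.png');st=sensors.observe();t=st['tcp_pos'];print(t,st['tcp_rot'])
e,a=blue(im);print(e)
for d in optics.silhouettes('wrist','cap')[:1]:
    v,u=np.where(d['pixels']);e=np.r_[u.min(),v.min(),u.max()+1,v.max()+1];r=least_squares(lambda q:ext(q[0],q[1],.017,[t[2]-.0141,t[2]+.0159],st)-e,t[:2]);print(d['score'],e,r.x,r.fun)
for d in optics.silhouettes('wrist','washer')[:1]:
    v,u=np.where(d['pixels']);print(u.min(),u.max(),v.min())
    print(ext(.5446,.0695,.026,[.054,.066],st))
E
```

```text
time: 32.38
tcp_pos: [0.5439, 0.0671, 0.1055]
tcp_rot: [3.139, 0.0, 1.57]
force: [0.1, -0.1, 0.3]
opening: 0.376
grasp_force: 39.9
[0.54369765 0.06718996 0.10553441] [3.13906882e+00 2.44639263e-04 1.57014055e+00]
[244 228 319 312]
0.78 [245 225 318 314] [0.54422972 0.07031277] [-3.29748721 -2.44143394  3.30448593  2.59619179]
238 323 192
[237.76846375 190.91977851 325.87200172 278.33580154]
```

```bash

python3 -m crank '[[[-0.004,0.002,0.03,0,0,0],[-0.004,0.002,0.06,0,0,0],[-0.004,0.002,0.09,0,0,0],[-0.004,0.002,0.12,0,0,0],[-0.004,0.002,0.12,0,0,0],[-0.004,0.002,0.12,0,0,0]]]'
python3 -m crank '[[[0,0,0.01,0,0,0],[0,0,0.02,0,0,0],[0,0,0.03,0,0,0],[0,0,0.03,0,0,0],[0,0,0.03,0,0,0]]]'
```

```text
time: 33.03
tcp_pos: [0.5425, 0.0672, 0.0858]
tcp_rot: [-3.14, -0.0, 1.571]
force: [0.2, -0.1, 0.1]
opening: 0.375
grasp_force: 39.9
time: 33.45
tcp_pos: [0.5429, 0.0671, 0.0819]
tcp_rot: [-3.142, -0.0, 1.571]
force: [-0.2, 0.1, -0.7]
opening: 0.372
grasp_force: 39.9
```

```bash

python3 -m crank '[[[0,0,0.008,0,0,0],[0,0,0.008,0,0,0],[0,0,0.008,0,0,0]]]'
python3 -m crank '[[[0,0,0.007,0,0,0],[0,0,0.007,0,0,0],[0,0,0.007,0,0,0]]]'
python3 -m crank '[[[0,0,0.007,0,0,0],[0,0,0.007,0,0,0],[0,0,0.007,0,0,0]]]'
```

```text
time: 33.7
tcp_pos: [0.5429, 0.0671, 0.0807]
tcp_rot: [-3.142, -0.0, 1.571]
force: [-0.5, -0.3, 0.5]
opening: 0.379
grasp_force: 39.9
time: 33.95
tcp_pos: [0.5431, 0.0671, 0.0801]
tcp_rot: [3.141, 0.0, 1.571]
force: [-1.2, -0.4, 3.2]
opening: 0.377
grasp_force: 40.3
time: 34.2
tcp_pos: [0.5431, 0.0671, 0.08]
tcp_rot: [3.141, 0.0, 1.571]
force: [-1.4, 0.3, 11.5]
opening: 0.372
grasp_force: 41.0
```

Seated at z = 0.080 as predicted. Releasing, rising, backing off and checking the result.

```bash

python3 -m crank '[[[0,0,0,0,0,0],[0,0,0,0,0,0],[0,0,0,0,0,0],[0,0,-0.2,0,0,0],[0,0,-0.5,0,0,0],[0,0,-0.8,0,0,0],[0,0,-0.8,0,0,0],[0,0,-0.8,0,0,0]]]' 60
python3 -m crank '[[[-0.5,0,0,0,0,0],[-0.5,0,0,0,0,0],[-0.5,0,0,0,0,0],[-0.5,0,0,0,0,0],[-0.5,0,0,0,0,0],[-0.5,0,0,0,0,0],[-0.5,0,0,0,0,0]]]'
python3 - <<'E'
from h import *
im=save('wrist','t.png');st=sensors.observe();t=st['tcp_pos'];print(t)
for n,R_,z in(('cap',.017,[.066,.096]),('washer',.026,[.054,.066]),('orange_drum',.028,[.028,.054]),('flange',.03,[.018,.028])):
  for d in optics.silhouettes('wrist',n)[:1]:
    v,u=np.where(d['pixels']);e=np.r_[u.min(),v.min(),u.max()+1,v.max()+1];r=least_squares(lambda q:ext(q[0],q[1],R_,z,st)-e,[.545,.07]);print(n,round(d['score'],2),e,r.x,r.fun.round(1))
save('side','u.png');save('scene','v.png')
for n in('scene','side'):
  for g in('green_drum','tape','tin','offcut','cap','washer','orange_drum'):
    for d in optics.silhouettes(n,g)[:1]:print(n,g,round(d['score'],2),np.round(d['xy']))
E
```

```text
time: 34.87
tcp_pos: [0.5453, 0.0669, 0.2017]
tcp_rot: [3.134, 0.001, 1.571]
force: [-0.3, 0.2, -1.2]
opening: 0.704
grasp_force: 0.0
time: 35.45
tcp_pos: [0.5424, -0.0067, 0.1978]
tcp_rot: [-3.14, -0.001, 1.572]
force: [-0.1, -0.4, 0.3]
opening: 0.703
grasp_force: 0.0
[ 0.54256191 -0.0067819   0.1981157 ]
orange_drum 0.79 [269  82 319 146] [0.55341714 0.06652696] [-8.4 -2.5  8.4  3.2]
flange 0.74 [265 128 315 149] [0.55090444 0.0441143 ] [ -7.2 -21.    7.2  23.7]
scene green_drum 0.84 [178. 283.]
scene tape 0.71 [351. 133.]
scene tin 0.8 [395. 135.]
scene offcut 0.8 [369. 166.]
scene cap 0.65 [329. 190.]
scene washer 0.6 [327. 203.]
scene orange_drum 0.59 [326. 211.]
side green_drum 0.89 [361. 296.]
side tape 0.65 [209. 168.]
side tin 0.75 [228. 149.]
side offcut 0.64 [258. 162.]
side cap 0.65 [302. 196.]
side washer 0.73 [300. 182.]
side orange_drum 0.73 [297. 194.]
```

```bash
python3 - <<'E'
from h import *
st=sensors.observe();im=cv2.imread('pics/t.png')[:,:,::-1].copy();e,a=blue(im);print('top face',e,a,'expected',ext(.5446,.0695,.017,[.096],st))
s=cv2.imread('pics/v.png');print(s[178:226:3,328].tolist())
s=cv2.imread('pics/u.png');print(s[160:210:3,300].tolist())
E
```

```text
top face [260  85 306 132] 1687 expected [259.09355516  82.95083126 306.77376602 132.9456173 ]
[[121, 163, 191], [145, 143, 164], [168, 92, 36], [169, 95, 42], [168, 93, 37], [109, 61, 32], [95, 51, 23], [89, 42, 5], [162, 161, 157], [187, 185, 181], [109, 118, 131], [10, 68, 135], [18, 55, 117], [16, 55, 112], [66, 67, 68], [27, 31, 29]]
[[85, 120, 152], [87, 118, 151], [109, 85, 82], [115, 67, 48], [107, 64, 48], [66, 46, 43], [68, 47, 43], [66, 46, 44], [145, 147, 146], [89, 95, 103], [34, 55, 98], [31, 53, 93], [27, 50, 91], [53, 55, 62], [31, 37, 43], [70, 75, 77], [87, 91, 90]]
```

The stack reads blue, white, orange, black from top to bottom in both fixed views, with the cap at its seated height. Handing in.

```bash
python3 -c "
from plant import ticket;print(ticket.close_job())"
```

```text
the job is handed in; nothing more can be done
None
```

The flange, orange drum, washer and cap are stacked in that order on the largest sander, each lowered until it seated and then released; the other objects were left where they were, and the job was handed in at about 36 s.

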